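Dock the empty vial carriage in the reader through its L-shaped slot

TASK

Push the empty round vial carriage through the L-shaped slot of its guide plate: along the first leg to the corner, round the corner, and along the second leg until it is fully home at the far end, in front of the white reader head. Only push it with the fingertips or the outside of the fingers: do not grip it between the fingers, lift it, tip it or take it out of the slot, and leave everything else on the bench undisturbed.

Things in the scene. Friction and masses are not known exactly. Their poses are not given: they have to be found in the camera images.
- guide_plate: Aluminium guide plate fixed on the bench, 124 mm (its x) by 150 mm (its y), top face 16 mm above the bench. Origin: centre of its underside; z up. In its top is an L-shaped slot, 15 mm wide, 12 mm deep: the first leg runs along the plate's +x at y = +42 mm, x = -32 to +28 mm; the second from that corner along -y at x = +28 mm, to y = -18 mm. Else flat, but for corner screws 2 mm high.
- slot_start (a point): Pin-centre point at the start of the slot's first leg (plate x -32, y +42 mm), at the plate's top face, 16 mm above the bench. Beware on the way: a fixed clear tank, 200 x 165 mm, 285 mm high, stands 0.24 m ahead of and 0.21 m left of the base, another farther left; keep the upper arm out of it (lean back and turn high). The fixed boxes round the plate are up to 90 mm high.
- slot_corner (a point): Pin-centre point at the corner of the slot (plate x +28, y +42 mm), at the plate's top face; the pin has 1.5 mm of play to the walls on every side.
- slot_end (a point): Pin-centre point at the end of the second leg (plate x +28, y -18 mm), at top-face height, where the carriage must finish; the pin meets the end wall 1.5 mm beyond it. Just behind, on the plate, stands the fixed white reader head, 60 x 24 x 34 mm, centred at plate x +28, y -62 mm, its top 50 mm above the bench.
- carriage: Loose steel vial carriage, 0.5 kg: disc 50 mm wide, 14 mm high, sliding on the plate's top; on it an empty black socket ring 33 mm wide, 14 mm high; under it a pin 12 mm thick, 10 mm long, in the slot. Origin: centre of the disc's underside; z up. Starts within 20 mm of slot_start. 1 to 5 N low on the disc's side slides it; it stays where left, and tips if pushed hard or high at a slot end.
- vial_1_b: Bystander: vial with a blue cap, 25 mm in diameter, 65 mm high, in the blue rack right of the plate. Origin: centre of its underside.
- vial_3_b: Bystander: vial with a red cap, 25 mm in diameter, 65 mm high, in the blue rack right of the plate. Origin: centre of its underside.
- bottle_white: Bystander: white bottle with a blue cap, 64 mm in diameter, 144 mm high, right of the plate. Origin: centre of its underside.
- bottle_brown: Bystander: brown bottle with a black cap, 60 mm in diameter, 123 mm high, right of the plate. Origin: centre of its underside.
- beaker: Bystander: small empty clear beaker, 56 mm in diameter, 70 mm high, left of the plate. Origin: centre of its underside.
- stopper_red: Bystander: dull red rubber stopper, 36 mm in diameter, 26 mm high, left of the plate. Origin: centre of its underside.
- bench_timer: Bystander: white bench timer, 62 x 62 x 22 mm, right of the plate. Origin: centre of its underside.
Things that resemble listed ones, but are neither listed nor needed, are in the scene too. Leave any turquoise look-alike of the carriage alone.

How it is judged:
On the way:
1. the carriage has been pushed along the first leg into the corner of the slot (x of carriage in the frame of guide_plate above 0.022 m and y of carriage in the frame of guide_plate above 0.033 m), for 0.05 s.
At the end, for the whole second after the job is handed in: The carriage stands upright and at rest, flat on the plate with its pin in the slot, its centre within 6 mm of the end of the second leg, and the robot is clear (horizontal distance between carriage and slot_end below 0.006 m and z of carriage in the frame of guide_plate below 0.019 m and angle between carriage's own z axis and vertical below 0.06 rad and linear speed of carriage below 0.01 m/s); the robot touches nothing.
It fails at once if the carriage is lifted 8 mm or more off the plate (z of carriage in the frame of guide_plate above 0.024 m).
It fails at once if the carriage is tipped by more than 0.3 rad (angle between carriage's own z axis and vertical above 0.3 rad).
It fails at once if a bystander is moved by more than 15 mm (distance of any of vial_1_b, vial_3_b, bottle_white, bottle_brown, beaker, stopper_red, bench_timer from where it was at the start of the episode above 0.015 m).
It fails at once if the carriage is gripped between the fingers (horizontal distance between the grasp point and carriage below 0.01 m and z of the grasp point in the frame of guide_plate below 0.054 m and contact force between the fingers and carriage above 1 N).
It also fails if it takes over 54 s, if anything falls off the work surface, if the arm or the gripper's body presses on something with over 40 N, if the wrist force passes 120 N, or if a joint passes its speed limit or range.

ROBOT

A 6-joint arm with a two-finger parallel gripper is mounted at the origin on the work surface; the furniture and walls round the work are solid. World frame = base frame: x ahead of the robot, y to its left, z up, the work surface at z = 0. Lengths are in m, angles in rad, forces in N, time in s.
With the tool pointing down it reaches from about 0.35 to 0.975 m from the base axis. Payload 17.4 kg.
Tool frame: the origin (TCP) lies at the very end of the fingers, on their centre line; the grasp point (between the pads) lies 19 mm behind it; y points along the fingers, x is the direction in which the jaws open and shut, and the axes are right-handed (so a half turn about y gives the same grasp; the last joint's range is limited). The gripper opens to 85 mm and grips with 20 to 120 N. Pads are 22 mm wide; open, the fingers measure 114 mm over their backs; the gripper's body (76 mm by 85 mm) begins 54 mm behind the grasp point. The pads swing forward as they close: fully open they stand 13 mm farther back than shut.
Start: joints at [-0.038, 0.116, 1.442, -0, 1.584, -0.038], TCP at [0.675, -0, 0.231] pointing down, gripper open.
Joint ranges: [-2.83, 2.83], [-0.83, 2.19], [0.07, 2.5], [-1.14, 4.28], [0.01, 3], [-2.97, 2.97]. Speed limits (rad/s): [1.89, 1.89, 2.22, 3.14, 3.14, 3.14].

INTERFACE

Orientations are given as a unit quaternion [x, y, z, w].
In Python, from cell import r gives the robot as it stands. The module is installed in compiled form; this text tells all that it offers. Calls block until the motion is done:
- r.move_pose(position, orientation): joint-space move of the TCP to a pose.
- r.servo_line(position, max_speed=0.15, orientation=None): straight line of the TCP; orientation=None keeps the orientation; max_speed is the mean speed in m/s.
- r.move_joints(angles): joint-space move.
- r.gripper_open() and r.close(grip_force=None): open the fingers fully, or close them until they stop; grip_force is the grip in N (None keeps the last).
- r.pause(seconds).
- r.solve_ik(position, orientation): joint angles nearest the present ones, or None.
- r.observe(): the state.
- r.capture(name): name is "scene" or "side" or "wrist"; returns the picture (400x640x3 uint8, blue, green, red); there is no depth.
- r.camera_model(name): a dict with "fx", "fy", "cx", "cy" (pixels), "view" (4x4, takes a point from world to camera coordinates); the wrist camera has in their place "tool_from_camera" (4x4, takes a point from camera to tool coordinates, whose origin is the TCP and whose axes are the tool frame's). Camera axes: x right, y down, z forward; pixel columns grow to the right and rows downward; lengths in m; the calibration is good to about 2 mm. A picture is of the moment at which its call begins: read the wrist's pose just before it. camera_model takes no time and is no camera call.
A pose or a line that the arm cannot do raises r.Unreachable and nothing moves.
- r.job_done(): hands the job in, once; it reports no verdict.
The state is a dict: "t": time; "joint_pos": joint angles; "qd": joint speeds; "joint_efforts": joint torques, N m; "tool_pos": TCP position; "eef_rot": TCP orientation; "force": force on the tool from outside, world axes, zero at the start; "wrist_torque": the same for the moment, N m; "grip_width": finger opening in m.
Only numpy, scipy, OpenCV 4.12 (cv2) and the standard library are available. Lean on these libraries where they do the work, as an engineer would, in place of code of your own. Each camera call takes 0.05 s, during which the arm holds its last target.

## Working session

There is one attempt and no reset: what is moved stays moved. The work goes in short steps, each a Python script; the robot and the scene stay as the last script left them, time stands still between calls to the robot, and variables do not carry over. Pictures are saved under pics/ and viewed, and the job is handed in when it is done.

```bash
mkdir -p pics; ls; python3 - <<'E'
from cell import r
import cv2
o=r.observe(); print(o)
for n in ["scene","side","wrist"]:
    cv2.imwrite(f"pics/{n}0.png",r.capture(n)); print(n,r.camera_model(n))
E
```

```text
pics
{'t': 0.0, 'joint_pos': array([-3.77622533e-02,  1.16485487e-01,  1.44226797e+00, -1.09766877e-05,
        1.58401852e+00, -3.78105194e-02]), 'qd': array([ 0.0016814 , -0.00070158, -0.00105153, -0.00022189, -0.0010321 ,
        0.00135232]), 'joint_efforts': array([-3.01628024e-03, -7.32023120e+01, -6.32483125e+01, -3.67824050e-04,
        6.55109907e-03, -4.52531231e-05]), 'tool_pos': array([6.74802857e-01, 2.08145205e-05, 2.30560836e-01]), 'eef_rot': array([-7.07094784e-01,  3.99786539e-04,  4.33817760e-04,  7.07118532e-01]), 'force': array([-0.00981507, -0.27832009,  0.5620858 ]), 'wrist_torque': array([-0.00326391,  0.01462911,  0.03643542]), 'grip_width': 0.0853464762058822}
scene {'fx': 379.939111624762, 'fy': 379.939111624762, 'cx': 314.8566046388612, 'cy': 198.07956356980335, 'view': array([[ 0.0961724 ,  0.99528332, -0.01272736, -0.06928362],
       [ 0.67050546, -0.07422934, -0.73818185, -0.32679716],
       [-0.73564482,  0.06245896, -0.67448171,  1.5212738 ],
       [ 0.        ,  0.        ,  0.        ,  1.        ]])}
side {'fx': 453.43478082542646, 'fy': 453.43478082542646, 'cx': 316.79519385390915, 'cy': 189.59800658507737, 'view': array([[-0.61654088,  0.78730787, -0.00486347,  0.28798286],
       [ 0.37224064,  0.28604736, -0.88295742, -0.17553981],
       [-0.69376815, -0.54618973, -0.46942788,  1.95258086],
       [ 0.        ,  0.        ,  0.        ,  1.        ]])}
wrist {'fx': 276.1877004893993, 'fy': 276.1877004893993, 'cx': 319.28583084545386, 'cy': 199.4574483924965, 'tool_from_camera': array([[ 9.99999488e-01, -1.01218834e-03, -8.18856206e-07,
         2.24201613e-04],
       [-2.65375294e-04, -2.62960150e-01,  9.64806659e-01,
        -1.42708031e-01],
       [-9.76781373e-04, -9.64806165e-01, -2.62960284e-01,
         6.64651701e-02],
       [ 0.00000000e+00,  0.00000000e+00,  0.00000000e+00,
         1.00000000e+00]])}
```

View pics/scene0.png

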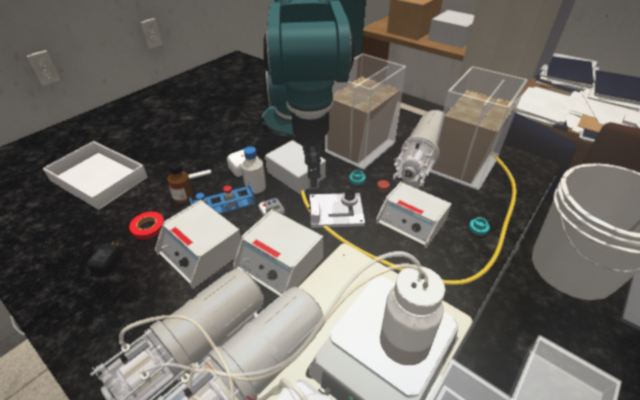

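View pics/side0.png

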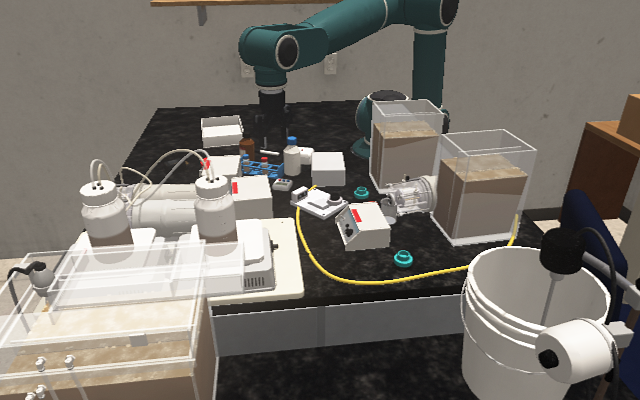

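View pics/wrist0.png

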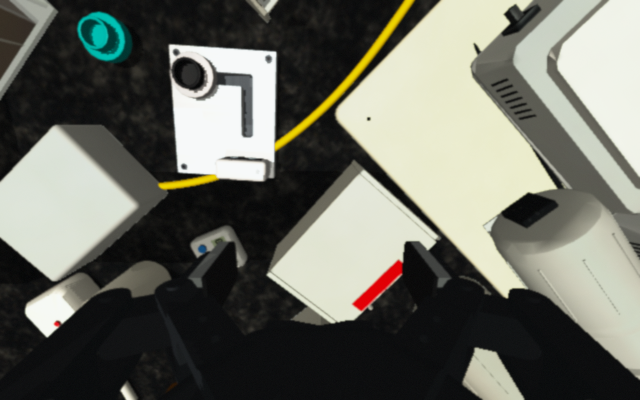

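The wrist picture shows the plate at (170–277, 45–180). The carriage, a pale disc with a black ring, is at (192,73), the slot corner is near (247,77) and the reader head is at (243,168).

Things that could be taken for the carriage: turquoise look-alikes at wrist (105,37), scene (358,177) and scene (480,226), and the pale/black item on the plate at wrist (192,73). The description fits only the last one.

```bash
cat > h.py <<'E'
import numpy as np, cv2
from scipy.spatial.transform import Rotation as R
def wray(cm,pos,q,uv,z):
    T=cm["tool_from_camera"]; Rw=R.from_quat(q).as_matrix()
    uv=np.atleast_2d(uv).astype(float)
    d=np.c_[(uv[:,0]-cm["cx"])/cm["fx"],(uv[:,1]-cm["cy"])/cm["fy"],np.ones(len(uv))]
    d=(Rw@T[:3,:3]@d.T).T; c=Rw@T[:3,3]+pos
    return c+d*((z-c[2])/d[:,2])[:,None]
E
python3 - <<'E'
from cell import r
from h import *
im=cv2.imread("pics/wrist0.png"); o=r.observe(); cm=r.camera_model("wrist")
cv2.imwrite("pics/crop0.png",cv2.resize(im[20:210,130:310],None,fx=3,fy=3,interpolation=cv2.INTER_CUBIC))
# screws + corners rough
for n,uv in dict(c_tl=(169,45),c_tr=(277,51),c_br=(274,181),c_bl=(178,173),).items(): print(n,wray(cm,o["tool_pos"],o["eef_rot"],uv,.016).round(4))
E
```

```text
c_tl [[0.5001 0.1556 0.016 ]]
c_tr [[0.6256 0.1491 0.016 ]]
c_br [[ 0.6153 -0.0057  0.016 ]]
c_bl [[0.4902 0.0051 0.016 ]]
```

View pics/crop0.png

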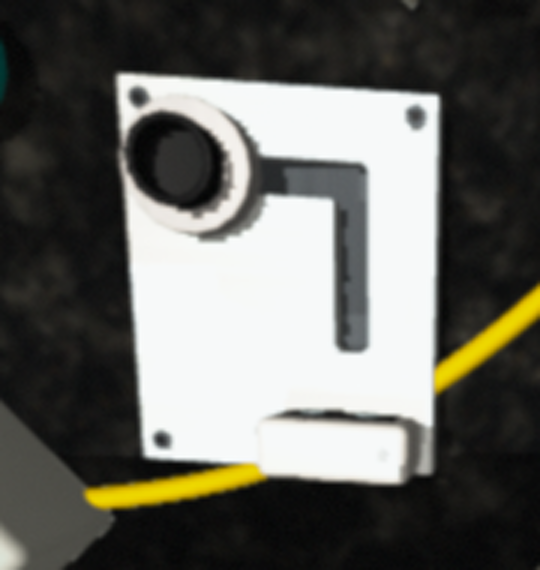

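The crop confirms the carriage: a white disc with a black ring on the plate, at the left end of the slot. I'll close the gripper and take a closer, less occluded view.

```bash
python3 - <<'E'
from cell import r
from h import *
q=[-0.70710678,0,0,0.70710678]
r.close()
r.move_pose([0.56,0.06,0.17],q)
r.pause(0.3)
o=r.observe(); im=r.capture("wrist"); cv2.imwrite("pics/wrist1.png",im)
np.savez("v1.npz",p=o["tool_pos"],q=o["eef_rot"]); print(o["t"],o["tool_pos"],o["grip_width"],o["force"])
for p in ([.485,.12,.12],[.485,.12,.025],[.59,.16,.025],[.59,.16,.12]): print(r.solve_ik(p,q))
E
```

```text
1.8417 [0.56056016 0.05968277 0.17012967] 9.821061004803572e-05 [ 0.43334234 -0.45195354  0.1145787 ]
[ 1.91491006e-01 -2.22160610e-01  1.94815042e+00 -4.44089210e-16
  1.41560284e+00  1.91491006e-01]
[ 1.91491006e-01 -1.33603929e-01  2.03527748e+00 -4.44089210e-16
  1.23991910e+00  1.91491006e-01]
[ 2.23091531e-01  1.11578653e-01  1.79230620e+00 -4.44089210e-16
  1.23770780e+00  2.23091531e-01]
[ 2.23091531e-01  3.02060005e-02  1.71430723e+00 -4.44089210e-16
  1.39707942e+00  2.23091531e-01]
```

View pics/wrist1.png

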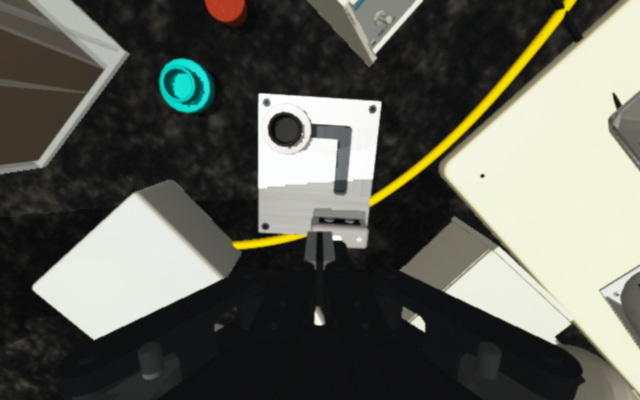

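The view is clear: plate at (258–381, 93–246), carriage at (288,129), slot corner near (345,131), slot end near (343,190). The box on the left, at (165,260), comes close to the plate. Next I'll fit the plate edges.

```bash
python3 - <<'E'
from cell import r
from h import *
im=cv2.imread("pics/wrist1.png"); v=np.load("v1.npz"); cm=r.camera_model("wrist")
g=cv2.cvtColor(im,cv2.COLOR_BGR2GRAY); hsv=cv2.cvtColor(im,cv2.COLOR_BGR2HSV)
P=lambda uv,z:wray(cm,v["p"],v["q"],uv,z)
def edge(pts,axis):  # subpixel first crossing of brightness 100 along row/col
    return np.array(pts,float)
L=[];Rr=[];T=[];B=[]
def cross(line,i0,i1):
    l=line.astype(float); s=1 if i1>i0 else -1
    for i in range(i0,i1,s):
        if l[i]<110<=l[i+s]: return i+s*(110-l[i])/(l[i+s]-l[i])
for y in range(105,225,3):
    c=cross(g[y],248,270); 
    if c: L.append((c,y))
for y in range(105,178,3):
    c=cross(g[y],388,365)
    if c: Rr.append((c,y))
for x in range(268,372,3):
    c=cross(g[:,x],84,108)
    if c: T.append((x,c))
for x in range(270,300,2):
    c=cross(g[:,x],242,222)
    if c: B.append((x,c))
def fit(pts):
    w=P(np.array(pts),.016)[:,:2].astype(np.float32)
    l=cv2.fitLine(w,cv2.DIST_HUBER,0,1e-4,1e-4).ravel(); n=np.array([-l[1],l[0]])
    d=(w-l[2:])@n
    print(len(pts),"dir deg",np.degrees(np.arctan2(l[1],l[0])).round(2),"rms mm",(np.sqrt((d**2).mean())*1e3).round(2)); return l
def X(a,b):
    t=np.linalg.solve(np.c_[a[:2],-b[:2]],b[2:]-a[2:]); return a[2:]+t[0]*a[:2]
l,rr,t,b=map(fit,(L,Rr,T,B))
TL,TR,BL=X(l,t),X(rr,t),X(l,b)
print("TL",TL,"TR",TR,"BL",BL,"w",np.linalg.norm(TR-TL),"h",np.linalg.norm(TL-BL))
# slot
m=((g<150)).astype(np.uint8); roi=np.zeros_like(m); roi[118:200,318:362]=1
ex=(TR-TL)/np.linalg.norm(TR-TL); ey=(TL-BL)/np.linalg.norm(TL-BL); a=np.arctan2(ex[1],ex[0]); a2=np.arctan2(-ey[0],ey[1]); a=(a+a2)/2; print("angles",a,a2)
ex=np.array([np.cos(a),np.sin(a)]); ey=np.array([-np.sin(a),np.cos(a)])
c=(TR+BL)/2
print("centre",c)
W=lambda x,y:c+ex*x/1e3+ey*y/1e3
def loc(w): return np.array([(w-c)@ex,(w-c)@ey])*1e3
# black hole / ring
m=(g<90).astype(np.uint8); roi=np.zeros_like(m); roi[108:150,268:309]=1
cs,_=cv2.findContours(m*roi,cv2.RETR_EXTERNAL,cv2.CHAIN_APPROX_NONE); k=max(cs,key=cv2.contourArea)
(u,vv),ax,_=cv2.fitEllipse(k); print("ring",u,vv,ax)
for z in(.044,): 
  w=P((u,vv),z)[0,:2]; print("carriage",w,"plate mm",loc(w))
np.savez("plate.npz",c=c,a=a)
cm2=cm
out=cv2.resize(im[80:260,240:400],None,fx=4,fy=4,interpolation=cv2.INTER_CUBIC)
T_=cm["tool_from_camera"];Rw=R.from_quat(v["q"]).as_matrix()
for x,y in((-32,42),(28,42),(28,-18),(-62,75),(62,75),(-62,-75)):
    p=np.r_[W(x,y),.016]; q=T_[:3,:3].T@(Rw.T@(p-v["p"])-T_[:3,3]); uu=q[:2]/q[2]*cm["fx"]+[cm["cx"],cm["cy"]]
    print(x,y,W(x,y),uu); cv2.circle(out,tuple(int(s) for s in (uu-[240,80])*4),4,(0,0,255),-1)
cv2.imwrite("pics/chk1.png",out[:600])
E
```

```text
40 dir deg 87.06 rms mm 0.26
25 dir deg 86.61 rms mm 0.08
35 dir deg -3.65 rms mm 0.07
13 dir deg -20.57 rms mm 2.39
TL [0.498121   0.15736747] TR [0.6242138  0.14932513] BL [0.49064928 0.01187198] w 0.12634903 h 0.14568722
angles -0.057501644 -0.051308487
centre [0.5574316  0.08059856]
ring 285.0005187988281 129.13381958007812 (32.24774169921875, 33.712154388427734)
carriage [0.52855051 0.12168862] plate mm [-31.19477863  39.36235846]
-32 42 [0.5278982  0.12436818] [287.50399551 126.00636725]
28 42 [0.5877991  0.12091997] [345.10010203 129.33972137]
28 -18 [0.5843509  0.06101914] [340.70599119 185.57283544]
-62 75 [0.4998443  0.15903774] [258.51174872  90.37783354]
62 75 [0.62363935 0.15191147] [381.2075415   97.70517679]
-62 -75 [0.4912238  0.00928564] [258.75059155 229.76490491]
```

View pics/chk1.png

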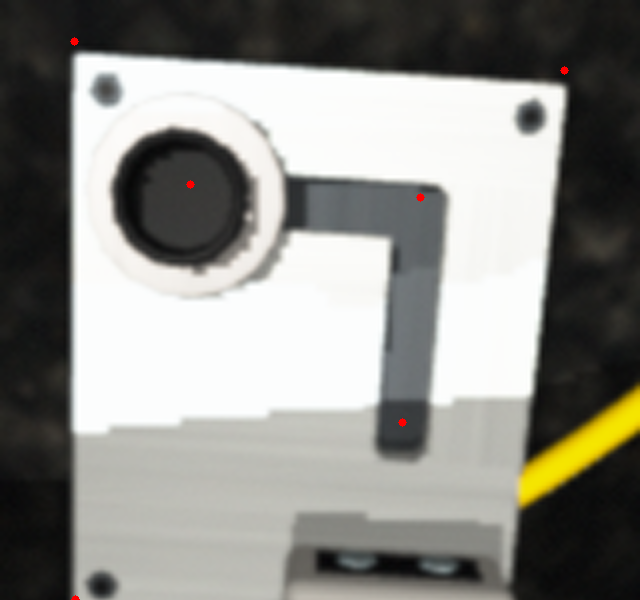

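```bash
python3 - <<'E'
from cell import r
from h import *
v=np.load("v1.npz"); cm=r.camera_model("wrist")
for n,uv,z in (("leftbox top corner",(172,180),.09),("leftbox near corner top",(205,262),.09),("leftbox base",(241,252),0),("upbox",(375,66),0.0),("upbox top",(345,38),.09),("tank",(128,53),0),("look",(186,110),.0)):
    print(n,wray(cm,v["p"],v["q"],uv,z)[0].round(3))
a=-0.061; np.savez("plate.npz",c=np.array([.5566,.0785]),a=a)
E
cat >> h.py <<'E'
pl=np.load("plate.npz"); A=float(pl["a"]); C=pl["c"]
EX=np.array([np.cos(A),np.sin(A)]); EY=np.array([-np.sin(A),np.cos(A)])
W=lambda x,y,z:np.r_[C+EX*x/1e3+EY*y/1e3,z]
loc=lambda p:np.array([(np.asarray(p)[:2]-C)@EX,(np.asarray(p)[:2]-C)@EY])*1e3
Q=(R.from_euler("z",A)*R.from_quat([-0.70710678,0,0,0.70710678])).as_quat()
def pf(o): 
    f=o["force"]; return np.round([f[:2]@EX,f[:2]@EY,f[2]],2)
E
```

```text
leftbox top corner [0.44  0.082 0.09 ]
leftbox near corner top [0.459 0.008 0.09 ]
leftbox base [ 0.464 -0.026  0.   ]
upbox [0.619 0.184 0.   ]
upbox top [0.58  0.186 0.09 ]
tank [0.365 0.197 0.   ]
look [0.417 0.141 0.   ]
```

```bash
python3 - <<'E'
from cell import r
from h import *
r.move_pose(W(-79,41.5,.17),Q)
r.servo_line(W(-79,41.5,.06),max_speed=.1); o=r.observe(); print(pf(o))
r.servo_line(W(-79,41.5,.024),max_speed=.05); r.pause(.2); o=r.observe()
print(o["t"],loc(o["tool_pos"]),o["tool_pos"][2],pf(o))
cv2.imwrite("pics/wrist2.png",r.capture("wrist"))
cv2.imwrite("pics/side2.png",cv2.resize(r.capture("side")[130:280,230:430],None,fx=4,fy=4,interpolation=2))
E
```

```text
[0.48 0.36 0.73]
4.7 [-78.83568812  41.54111362] 0.024321076355181763 [-0.04  0.07  0.6 ]
```

View pics/wrist2.png

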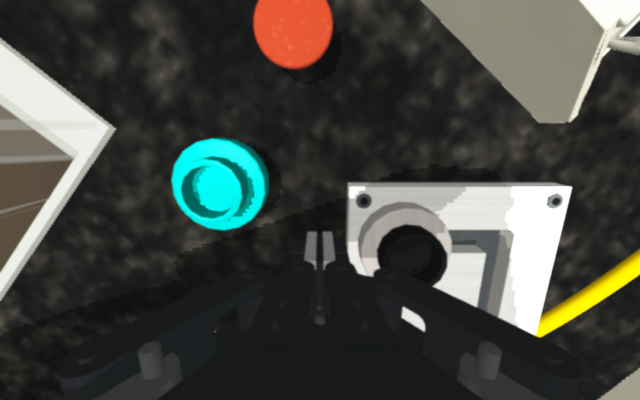

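View pics/side2.png

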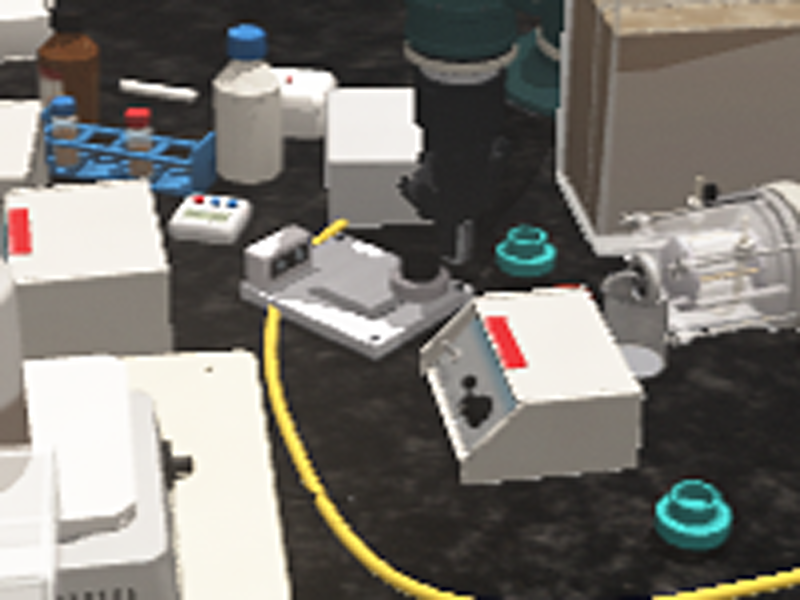

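The pictures show the fingertips at wrist (320,240), in the gap between the plate and the turquoise look-alike, with the carriage at (405,245). Nothing is touching, so I'll push along the first leg and watch the force.

```bash
python3 - <<'E'
from cell import r
from h import *
x=-79
while x<-15:
    x+=8; r.servo_line(W(x,41.5,.024),max_speed=.05); o=r.observe(); print(x,loc(o["tool_pos"]).round(1),pf(o))
    if abs(pf(o)[0])>8: break
r.pause(.1); o=r.observe(); print(o["t"],pf(o),loc(o["tool_pos"]))
cv2.imwrite("pics/wrist3.png",r.capture("wrist"))
E
```

```text
-71 [-70.7  41.5] [-0.09  0.7  -0.35]
-63 [-62.7  41.5] [-0.37 -0.32 -0.72]
-55 [-54.7  41.5] [-0.01 -0.02 -0.46]
-47 [-46.8  41.5] [ 0.45 -0.12  0.34]
-39 [-38.8  41.5] [-0.65 -1.1   0.48]
-31 [-30.8  41.5] [-0.12  0.66  0.19]
-23 [-22.8  41.5] [-0.77  0.15  0.34]
-15 [-14.8  41.5] [ 0.29 -0.61 -0.51]
7.3667 [0.54 0.23 0.49] [-15.01151012  41.49599336]
```

View pics/wrist3.png

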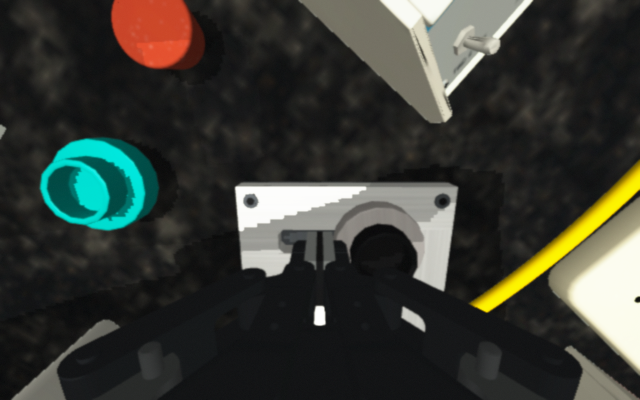

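The carriage has moved along: ring at (385,253), slot visible behind it at (295,237). I'll continue in small steps to the corner stop.

```bash
python3 - <<'E'
from cell import r
from h import *
x=-15
while x<6:
    x+=2 if x<-9 else 1; r.servo_line(W(x,41.5,.024),max_speed=.03); o=r.observe(); print(x,loc(o["tool_pos"]).round(1),pf(o))
    if pf(o)[0]<-4.5: break
o=r.observe(); cm=r.camera_model("wrist"); im=r.capture("wrist"); cv2.imwrite("pics/wrist4.png",im)
print(o["t"],pf(o))
g=cv2.cvtColor(im,cv2.COLOR_BGR2GRAY)
print("ring est",loc(wray(cm,o["tool_pos"],o["eef_rot"],(385,253),.044)[0]))
E
```

```text
-13 [-13.   41.5] [-1.56  0.19  0.91]
-11 [-10.9  41.5] [-1.39  0.87  0.24]
-9 [-8.8 41.5] [-1.65 -0.65  0.2 ]
-8 [-8.  41.5] [-1.71 -0.52  0.65]
-7 [-6.9 41.5] [-2.32  0.39  0.23]
-6 [-5.9 41.5] [-2.01  0.82 -0.31]
-5 [-4.9 41.5] [-1.39 -0.29  0.89]
-4 [-3.9 41.5] [-2.15  0.09  0.55]
-3 [-2.9 41.5] [-1.98 -1.51  0.4 ]
-2 [-1.9 41.5] [-1.98  0.13 -0.07]
-1 [-1.5 41.5] [-7.11 -0.22  3.07]
10.1667 [-7.11 -0.22  3.07]
ring est [30.66166692 47.6063624 ]
```

View pics/wrist4.png

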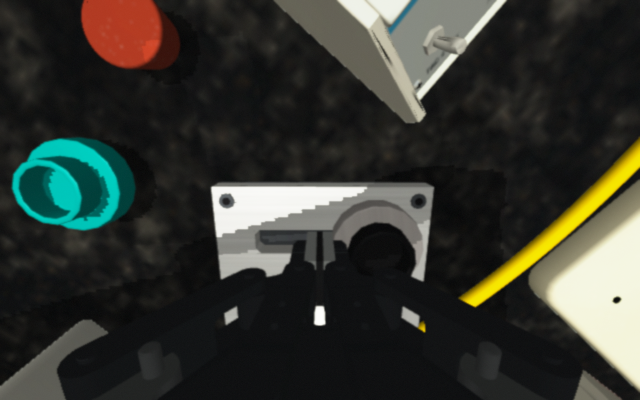

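The force stepped from 2 N to 7 N, so the pin is at the corner end wall: ring at (382,250). I'll back off, lift, and check from above.

```bash
python3 - <<'E'
from cell import r
from h import *
r.servo_line(W(-12,41.5,.024),max_speed=.06)
r.servo_line(W(-12,41.5,.11),max_speed=.12)
r.servo_line(W(28,82,.11),max_speed=.12); r.pause(.1)
o=r.observe(); print(o["t"],pf(o))
cv2.imwrite("pics/wrist5.png",r.capture("wrist"))
cv2.imwrite("pics/side5.png",cv2.resize(r.capture("side")[150:260,250:410],None,fx=5,fy=5,interpolation=2))
cv2.imwrite("pics/scene5.png",cv2.resize(r.capture("scene")[130:260,270:450],None,fx=4,fy=4,interpolation=2))
E
```

```text
12.1417 [ 0.75  0.33 -0.67]
```

View pics/wrist5.png

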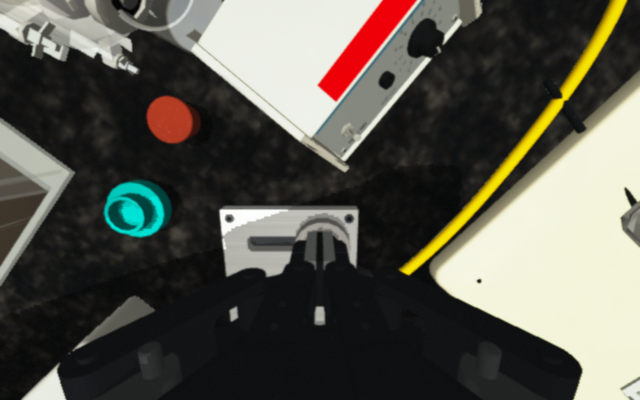

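View pics/side5.png

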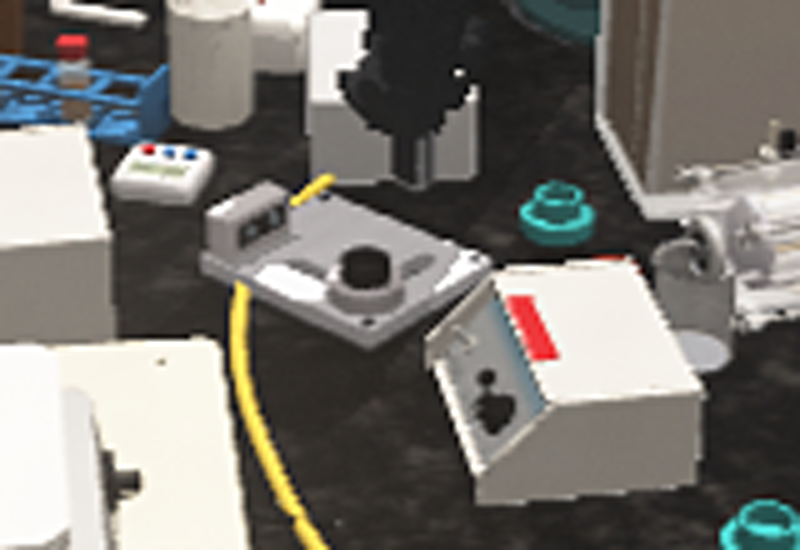

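View pics/scene5.png

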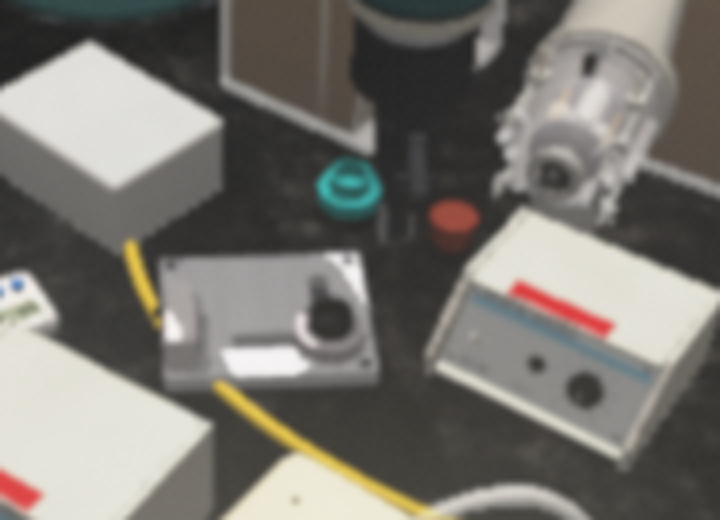

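The carriage sits upright in the corner: side (365,285), scene (330,325). The box's near corner is at wrist (347,168), so I'll check its clearance before descending.

```bash
python3 - <<'E'
from cell import r
from h import *
o=r.observe(); cm=r.camera_model("wrist")
for uv,z in (((347,170),0),((347,170),.02),((308,138),.02),((305,138),.06)):
    p=wray(cm,o["tool_pos"],o["eef_rot"],uv,z)[0]; print(uv,z,loc(p).round(1))
E
```

```text
(347, 170) 0 [ 53.6 107.3]
(347, 170) 0.02 [ 51.6 110.6]
(308, 138) 0.02 [ 18.8 137.2]
(305, 138) 0.06 [ 18.3 139.1]
```

```bash
python3 - <<'E'
from cell import r
from h import *
r.servo_line(W(28.5,82,.024),max_speed=.07); o=r.observe(); print(o["t"],pf(o),o["tool_pos"][2])
y=82
while y>28:
    y-=6; r.servo_line(W(28.5,y,.024),max_speed=.04); o=r.observe(); print(y,loc(o["tool_pos"]).round(1),pf(o))
    if pf(o)[1]>5 or abs(pf(o)[0])>8: break
cv2.imwrite("pics/wrist6.png",r.capture("wrist"))
cv2.imwrite("pics/side6.png",cv2.resize(r.capture("side")[150:260,250:410],None,fx=5,fy=5,interpolation=2))
print(o["t"])
E
```

```text
13.6667 [ 0.06 -0.27 -0.87] 0.02454840112748238
76 [28.6 75.7] [-0.65 -0.03 -0.27]
70 [28.5 69.6] [0.17 0.87 0.63]
64 [28.5 63.6] [ 0.56  0.03 -0.28]
58 [28.5 57.6] [-0.15 -0.31  0.09]
52 [28.5 51.7] [-0.45  0.33  0.35]
46 [28.5 45.6] [ 0.58  0.73 -0.48]
40 [28.5 39.6] [ 0.56 -0.11 -0.55]
34 [28.5 33.6] [-0.38  0.22  0.56]
28 [28.5 27.6] [ 0.19 -0.73 -0.02]
16.3667
```

View pics/side6.png

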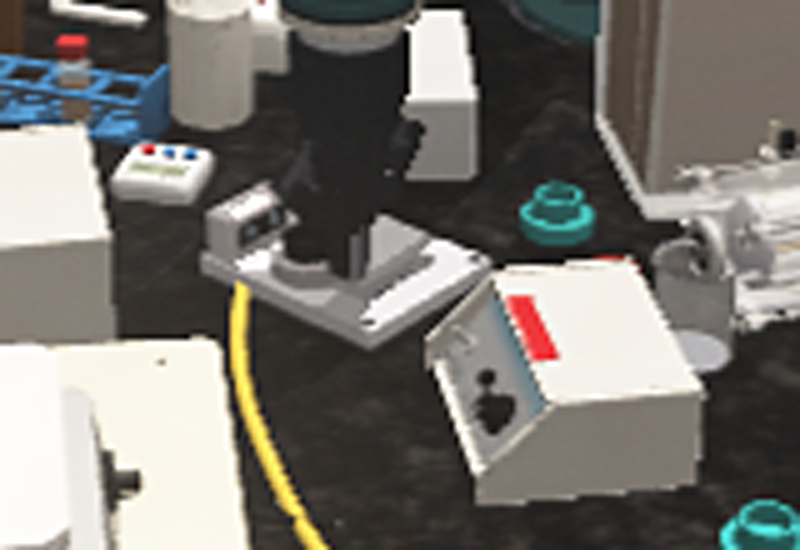

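The carriage is moving along the second leg, with the fingers behind it at side (355,260). I'll finish in 1 mm steps.

```bash
python3 - <<'E'
from cell import r
from h import *
y=28
while y>9:
    y-=2 if y>22 else 1; r.servo_line(W(28.5,y,.024),max_speed=.03); o=r.observe(); print(y,loc(o["tool_pos"]).round(1),pf(o))
    if pf(o)[1]>4.5: break
print(o["t"])
cv2.imwrite("pics/side7.png",cv2.resize(r.capture("side")[150:260,250:410],None,fx=5,fy=5,interpolation=2))
E
```

```text
26 [28.5 26. ] [-0.3   1.37 -0.09]
24 [28.5 23.9] [-0.83  1.68 -0.69]
22 [28.5 21.9] [-0.76  1.22  0.16]
21 [28.5 21. ] [ 0.28  2.34 -0.85]
20 [28.5 20. ] [-0.41  2.57  0.41]
19 [28.5 18.9] [-0.09  2.68  0.44]
18 [28.5 17.9] [-0.43  2.44  0.61]
17 [28.5 16.9] [ 0.14  2.98 -0.3 ]
16 [28.5 15.9] [-0.07  2.08  0.67]
15 [28.5 15.2] [-0.13  5.24 -0.87]
18.9667
```

View pics/side7.png

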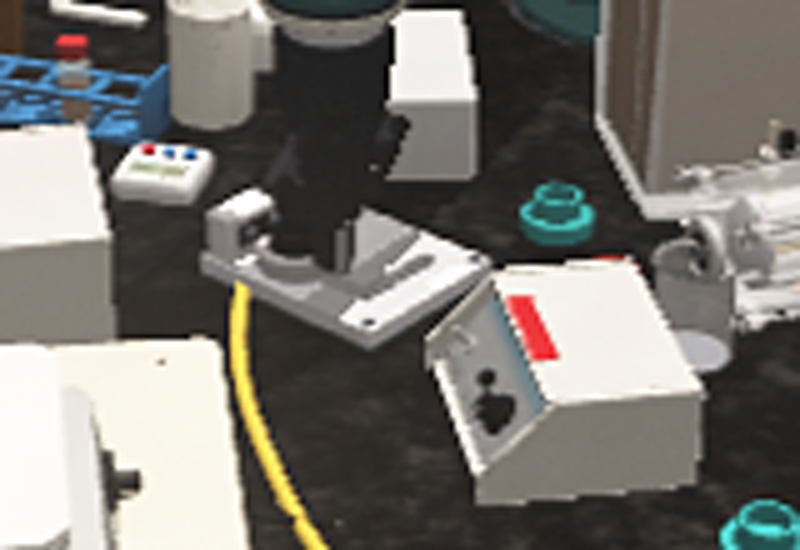

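The force step at y = 15.2 is close to the 16.5 expected at the end wall. I'll back off, lift, and check from the first viewing height.

```bash
python3 - <<'E'
from cell import r
from h import *
r.servo_line(W(28.5,30,.024),max_speed=.06)
r.servo_line(W(28.5,30,.17),max_speed=.12)
r.move_pose([0.56,-.02,.21],[-0.70710678,0,0,0.70710678]); r.pause(.3)
o=r.observe(); im=r.capture("wrist"); cv2.imwrite("pics/wrist8.png",im); print(o["t"],pf(o))
np.savez("v8.npz",p=o["tool_pos"],q=o["eef_rot"])
cv2.imwrite("pics/wcrop8.png",cv2.resize(im[40:220,220:400],None,fx=3.3,fy=3.3,interpolation=2))
cv2.imwrite("pics/side8.png",cv2.resize(r.capture("side")[150:260,250:410],None,fx=5,fy=5,interpolation=2))
E
```

```text
21.6833 [ 0.65  0.4  -0.29]
```

View pics/wcrop8.png

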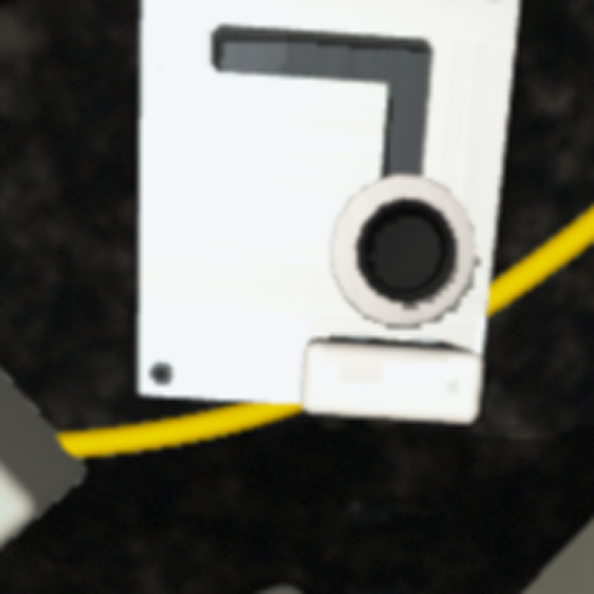

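View pics/side8.png

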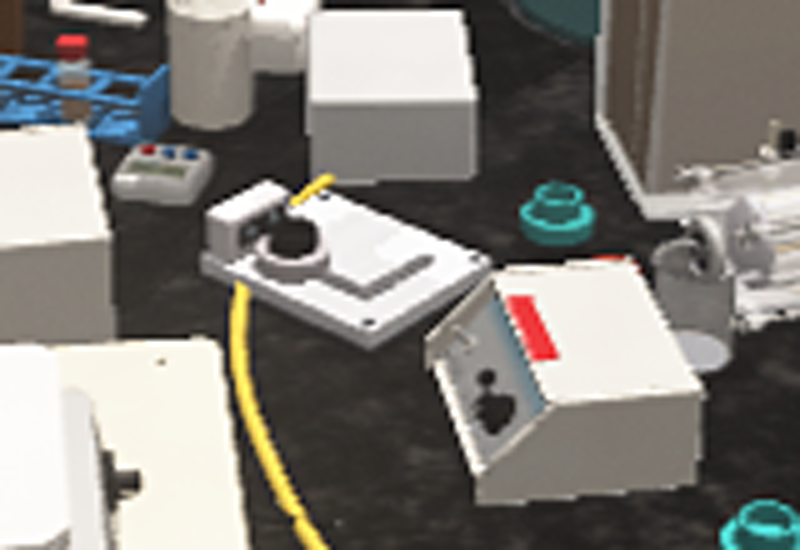

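```bash
python3 - <<'E'
from cell import r
from h import *
v=np.load("v8.npz"); cm=r.camera_model("wrist"); im=cv2.imread("pics/wrist8.png"); g=cv2.cvtColor(im,0 or cv2.COLOR_BGR2GRAY)
L=lambda u,z:loc(wray(cm,v["p"],v["q"],u,z)[0]).round(1)
m=(g<90).astype(np.uint8); roi=np.zeros_like(m); roi[96:136,325:362]=1
k=max(cv2.findContours(m*roi,cv2.RETR_EXTERNAL,cv2.CHAIN_APPROX_NONE)[0],key=cv2.contourArea)
(u,w),ax,_=cv2.fitEllipse(k); print("ring",u,w,ax,L((u,w),.044))
c=lambda x,y:(x/3.3+220,y/3.3+40)
print("disc top",L(c(402,250),.030))
print("slot outer corner (exp 35.5,49.5)",L(c(431,41),.016),"slot start upper-left (exp -39.5,49.5)",L(c(212,28),.016),"inner corner (20.5,34.5)",L(c(388,83),.016), "BL corner(-62,-75)",L(c(138,394),.016))
E
```

```text
ring 342.8194580078125 115.74205780029297 (28.61322593688965, 30.00606918334961) [ 30.  -20.8]
disc top [ 30.  -20.4]
slot outer corner (exp 35.5,49.5) [35.3 47.2] slot start upper-left (exp -39.5,49.5) [-37.8  46.7] inner corner (20.5,34.5) [21.9 33.6] BL corner(-62,-75) [-61.7 -76.4]
```

The carriage reads (30.0, −20.6) mm. The slot landmarks in the same picture read 1–3 mm low in y, so it is at about y = −19, against the end wall and within tolerance. The arm is clear, so I'm handing in.

```bash
python3 - <<'E'
from cell import r
r.job_done(); print(r.observe()["t"])
E
```

```text
the job is handed in; nothing more can be done
the job is handed in; nothing more can be done
```

The carriage is home at the far end of the slot, in front of the reader head, and the job is handed in. I pushed it with the closed fingertips low on the disc: along the first leg until the force jumped from 2 N to 7 N at the corner wall. I then lifted clear and pushed it along the second leg until the force reached 5 N at the end wall. The last state I read, before handing in, was at 21.7 s of the 54 s allowed.

- **Position:** The last wrist picture put the carriage at plate (30.0, −20.6) mm, against a target of (28, −18). The slot and plate landmarks in that picture were off by up to about 3 mm. Allowing for that offset, I read it as about y = −19, against the end wall and within the 6 mm tolerance.
- **Upright and clear:** The side picture shows the carriage upright in front of the reader. The arm was lifted clear, with no contact force beyond noise.
- **Failed or disagreeing checks:** My first fit of the plate's lower edge failed, so I placed the plate from its top edge and sides instead. The end-wall contact came 1.3 mm beyond my estimate.
- **Bystanders:** I compared them only by eye. The timer and red vial look unmoved, as does the visible lower part of the white bottle, but the other four were out of the last side crop or largely hidden in it. No unexpected contact force showed at any time.

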